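# Hang the bench pin on its keyhole stud

## Task

Pick up the wooden bench pin and hang it on the blue mount: press the large end of its keyhole over the brass stud's head until the head is through, then slide the pin down until the stud is fully home at the top of the narrow slot, level and locked, and let go. The stud may be clamped anywhere along its groove, so feel for it, and never push the pin against the mount with more than 25 N. Leave the other things on the bench where they are.

Things in the scene. Friction and masses are not known exactly. Their poses are not given: they have to be found in the camera images.
- pin: Bench pin, 0.17 to 0.23 kg: brown wooden block 36 wide (y) x 35 high, two short prongs at the front (-x), upright aluminium keyhole plate across the back (+x). Starts standing on its underside. Origin: on the underside, mid-width, under the place to grasp it across y; x points from prongs to plate, z up. Full-height block: x = -30 to +76; prongs 24 high, on to x = -72.
- pin_hole (a point): Centre of the keyhole's large end on the plate's rear (+x) face, at (80, 0, 52) of the pin's frame. The plate is 80 wide, 92 high from the underside, 4 thick (x = 76 to 80), keyhole right through it, above the block. The large end is eight-sided, 20 across; bevels lead up into the slot.
- pin_slot (a point): Where the stud's neck has its axis when the pin is fully down, on the plate's rear face, at (80, 0, 72) of the pin's frame, 20 above pin_hole. The slot is 11 wide and its upper end is at z = 76.
- mount: Blue steel mount fixed to the bench, 130 wide, 128 high, 50 deep on a wider foot. Origin on the bench under the middle of its front face; x points into the mount, away from its front; y along the face, z up. A brass keyhole stud sticks out of the front face along -x.
- mount_groove (a point): Middle of the horizontal groove on the mount's front face, at (0, 0, 115) of the mount's frame. The brass stud is clamped in it, unmeasured and immovable, its axis at this height but anywhere from y = -20 to +20. Neck 8 in diameter, 11 long; then the head, 16 in diameter, 5 thick (x = -11 to -16), front edge bevelled to 13 in diameter.
- backing (a joint): Travel (m) of the grey sprung plate below the stud (116 wide, z = 50 to 105, front at x = -10 of the mount's frame): 0 free, 0.0065 at its stop; 1.5 N at 0, 0.5 N more per mm. The pin's plate passes behind the head when it is over 0.003. Locked, it clamps the plate to the back of the head (about 0.003); friction then holds the pin, so push it down to its stop.
- block: Square steel bench block on a black rubber base, 90 x 90 x 30, a bystander to leave alone, origin at its underside
- pliers_blue: Pliers with blue handles, 160 long, lying flat, 11 high, a bystander to leave alone, origin at its underside
- pliers_green: Pliers with green handles, 160 long, lying flat, 11 high, a bystander to leave alone, origin at its underside
- graver: Graver with a wooden mushroom handle, 115 long, 48 high, a bystander to leave alone, origin at its underside
- saw_disc: Flat steel saw disc, 64 across, 4 thick, a bystander to leave alone, origin at its underside
- file: Needle file with dark wooden handle, 200 long, 10 high, a bystander to leave alone, origin at its underside
- jar: Amber jar with black cap, 56 across, 60 high, a bystander to leave alone, origin at its underside
- ring: Steel finger ring lying flat, 22 across, 8 high, a bystander to leave alone, origin at its underside
There are look-alikes about, which are no part of the job. Leave any red look-alike of the pin alone.

How it is judged:
By the outcome, as a careful person would: the job done as asked, in the order asked, and still so for the second after the job is handed in, with the robot touching nothing.
It also fails if it takes over 64 s, if anything falls off the work surface, if the arm or the gripper's body presses on something with over 40 N, if the wrist force passes 120 N, or if a joint passes its speed limit or range.

## Robot

A 6-joint arm with a two-finger parallel gripper is mounted at the origin on the work surface. World frame = base frame: x ahead of the robot, y to its left, z up, the work surface at z = 0. Lengths are in m, angles in degrees, forces in N, time in s.
With the tool pointing down it reaches from about 0.375 to 0.9 m from the base axis. Payload 3.1 kg.
Tool frame: the origin (TCP) lies on the centre line of the jaws, within the pads' length; the fingertips stand 25 mm ahead of it and the grasp point (between the pads) lies 6 mm ahead of it; z points along the fingers, y is the line along which they close (so a half turn about z gives the same grasp; the last joint's range is limited). The gripper opens to 87 mm and grips with 3 to 60 N. Pads are 19 mm wide; open, the fingers measure 117 mm over their backs; the gripper's body (75 mm by 190 mm) begins 51 mm behind the grasp point.
Start: joints at [59.559, 30.224, 82.088, -0, 67.689, -10.227], TCP at [0.216, 0.586, 0.248] pointing down, gripper open.
Joint ranges: [-176.69, 176.69], [-43.24, 126.21], [12.49, 139.97], [-82, 262], [0, 151.66], [-163.58, 163.58]. Speed limits (degrees/s): [159.86, 159.86, 180, 180, 180, 180].

## Interface

Orientations are given as a 3x3 rotation matrix whose columns are the frame's x, y, z axes.
In Python, from rig import * gives the robot as it stands.
- The arm moves only by the tool step_arm, never from a script. Its argument "steps" is a list of rows, each a list of 7 numbers: the shift along the tool's x, y, z normalised to -1 to 1, where 1 is 0.3 m, then the turn, a rotation vector about the tool's x, y, z normalised to -1 to 1, where 1 is 45 degrees, then the gripper's target within -1 to 1 (shut at 1, half-way at 0, fully open at -1). A call has 1 to 8 rows; each row is the pose to reach, as a shift and turn from the pose commanded when the call began, along the tool's axes at that moment; what a row does not reach only later rows make up. A row lasts 1/12 s, in which the tool goes at most 41.7 mm and 7.16 degrees, less where a joint would pass 70% of its speed; a pose out of reach is approached as far as the arm can. A call with a number of a shift or a turn outside -1 to 1 is refused whole. A call with a gripper value outside its range is refused whole. The fingers move at their own pace and stop on an object; the grip force is fixed at half the most. Time passes only in rows, so rows that repeat a pose let the fingers close. It gives the time, the measured TCP pose, the force, the opening and the grip force at its end, in the units of the state.
- read_state(): the state, without advancing time (a new reading comes with each control period).
- capture(name): name is "scene" or "top"; returns a dict with "image" (420x560x3 uint8, red, green, blue), "vertical_fov" (degrees; the focal length in pixels is half the picture's height over the tangent of half this angle, whatever the lens; pixels are square), "cx", "cy" (the principal point, pixels), "world_from_camera" (4x4, takes a point from camera to world coordinates). Camera axes: x right, y down, z forward; pixel columns grow to the right and rows downward; lengths in m; the calibration is good to about 2 mm. A picture is of the moment at which its call begins. There is no depth.
- hand_in(): hands the job in; it is judged then, once.
The state is a dict: "time_s": time; "joint_positions": joint angles; "qvel": joint speeds; "tau": joint torques, N m; "position": TCP position; "tcp_rot": TCP orientation; "force": force on the tool from outside, world axes, zero at the start; "moment": the same for the moment, N m; "opening": opening from 0.0 (shut) to 1.0 (fully open); "grasp_force": force on a finger pad.
Only numpy, scipy, OpenCV 4.12 (cv2) and the standard library are available. Lean on these libraries where they do the work, as an engineer would, in place of code of your own. Each camera call takes 0.05 s, during which the arm holds its last target. There are 200 camera calls.

## Working session

There is one attempt and no reset: what is moved stays moved. The work goes in short steps, Python scripts to look and compute and a tool call to move; the robot and the scene stay as the last step left them, time stands still between calls to the robot, and variables do not carry over. Pictures are saved under pics/ and viewed, at most 10 in all, crops included, and the job is handed in when it is done.

Besides the shell and the picture viewer there is one more tool, called after ">>>" as a command line: name --pt "numbers of a row" for each row, then --argument value for the rest. step_arm: Moves the arm, as the interface text tells. Scaled input: -1 to 1 covers 0.3 m each way for a shift and 45 degrees each way for a turn. Its arguments: {"type":"object","properties":{"steps":{"type":"array"}},"required":["steps"]}

```bash
mkdir -p pics; ls; python3 - <<'E'
from rig import *
import cv2,numpy as np
for n in("scene","top"):
    c=capture(n);cv2.imwrite(f"pics/{n}0.png",c["image"][:,:,::-1]);print(n,c["vertical_fov"],c["cx"],c["cy"],np.round(c["world_from_camera"],4).tolist())
s=read_state();print(s["position"],np.round(s["tcp_rot"],3),s["time_s"],s["opening"])
E
```

```text
pics
scene 57.23917677319843 282.62993252256183 206.09400664412644 [[-0.1209, 0.8163, -0.5649, 1.0686], [0.9926, 0.0918, -0.0797, 0.0845], [-0.0132, -0.5703, -0.8213, 0.9325], [0.0, 0.0, 0.0, 1.0]]
top 51.03704683828392 280.54070046353024 202.46843557474818 [[0.0198, -0.9978, 0.0628, 0.4156], [-0.9998, -0.0192, 0.0109, 0.0101], [-0.0096, -0.063, -0.998, 1.4565], [0.0, 0.0, 0.0, 1.0]]
[0.2155947  0.58597847 0.24665767] [[-0.938  0.345 -0.001]
 [ 0.345  0.938 -0.002]
 [ 0.    -0.002 -1.   ]] 0.1 1.0005817071149925
```

View pics/scene0.png

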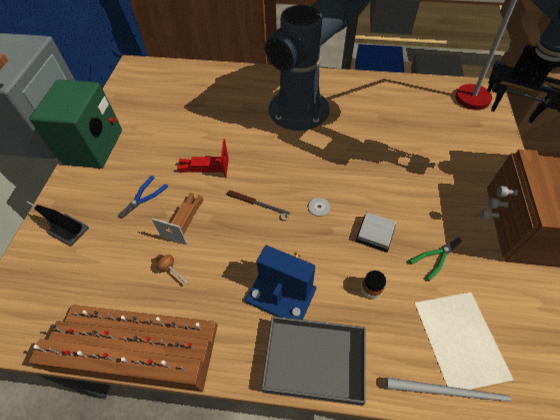

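View pics/top0.png

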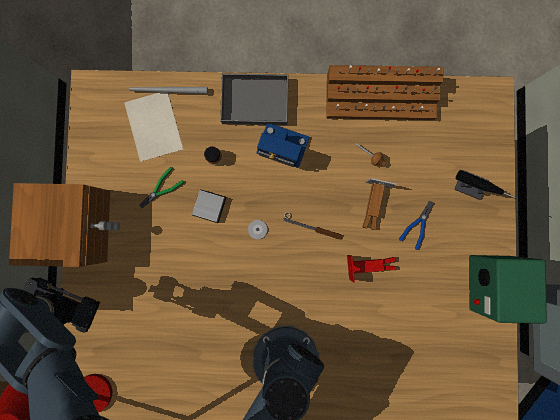

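```bash
python3 - <<'E'
import cv2,numpy as np
t=cv2.imread("pics/top0.png");s=cv2.imread("pics/scene0.png")
a=cv2.resize(t[115:175,245:325],(400,300),interpolation=2);b=cv2.resize(t[170:235,350:420],(323,300),interpolation=2)
c=cv2.resize(s[240:320,240:330],(338,300),interpolation=2);d=cv2.resize(s[185:250,145:215],(323,300),interpolation=2)
o=np.zeros((600,800,3),np.uint8);o[:300,:400]=a;o[:300,400:723]=b;o[300:,:338]=c;o[300:,400:723]=d
cv2.imwrite("pics/crop1.png",o)
E
```

```text
(no output)
```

View pics/crop1.png

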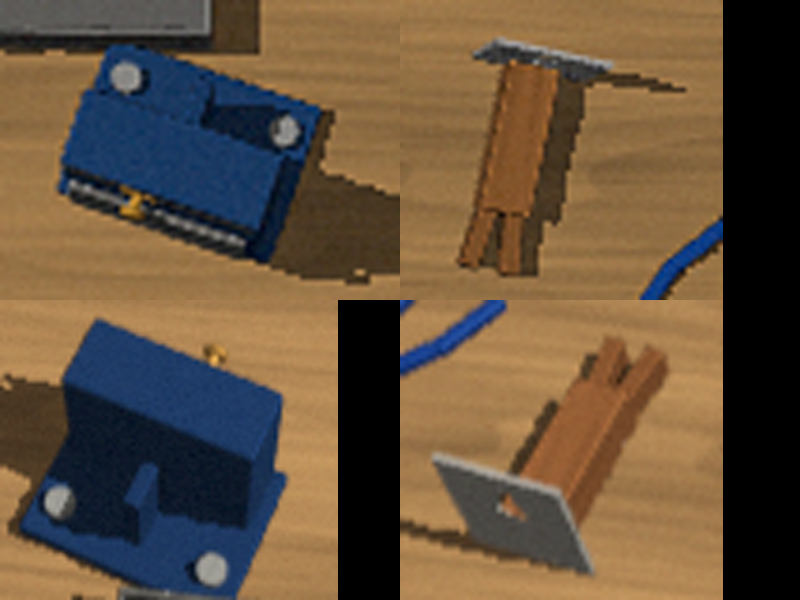

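```bash
cat > h.py <<'E'
import numpy as np
K={"scene":(57.23917677319843,282.63,206.094,[[-0.1209,0.8163,-0.5649,1.0686],[0.9926,0.0918,-0.0797,0.0845],[-0.0132,-0.5703,-0.8213,0.9325]]),
"top":(51.03704683828392,280.54,202.468,[[0.0198,-0.9978,0.0628,0.4156],[-0.9998,-0.0192,0.0109,0.0101],[-0.0096,-0.063,-0.998,1.4565]])}
def ray(n,u,v):
    f,cx,cy,T=K[n];f=210/np.tan(np.radians(f/2));T=np.array(T)
    return T[:,3],T[:,:3]@np.array([(u-cx)/f,(v-cy)/f,1])
def on(n,u,v,z):
    o,d=ray(n,u,v);return np.round(o+d*(z-o[2])/d[2],4)
E
python3 - <<'E'
from h import *
A=lambda u,v:("top",245+u/5-.4,115+v/5-.4)
B=lambda u,v:("top",350+(u-400)/4.614-.4,170+v/4.614-.4)
C=lambda u,v:("scene",240+u/3.75-.4,240+(v-300)/3.75-.4)
D=lambda u,v:("scene",145+(u-400)/4.614-.4,185+(v-300)/4.614-.4)
def P(l,pts,f,z):
    for p in pts: print(l,on(*f(*p),z))
P("mount top T",[(90,88),(285,152),(262,232),(66,162)],A,.128)
P("mount top S",[(97,320),(283,397),(252,460),(68,382)],C,.128)
P("stud T",[(132,205),(128,216)],A,.115)
P("stud S",[(210,353),(216,350)],C,.115)
P("block T",[(505,62),(558,70),(485,208),(528,215)],B,.035)
P("prong T",[(459,263),(475,268),(500,272),(518,273)],B,.024)
P("plate top T",[(498,39),(613,65)],B,.092)
P("plate top S",[(433,455),(560,492)],D,.092)
P("plate bot S",[(592,575)],D,0)
P("hole S",[(512,503)],D,.052)
E
```

```text
mount top T [0.7134 0.0837 0.128 ]
mount top T [ 0.676  -0.0361  0.128 ]
mount top T [ 0.6266 -0.023   0.128 ]
mount top T [0.6674 0.0974 0.128 ]
mount top S [ 0.6315 -0.0206  0.128 ]
mount top S [0.6717 0.1005 0.128 ]
mount top S [0.715  0.0852 0.128 ]
mount top S [ 0.6767 -0.032   0.128 ]
stud T [0.6439 0.057  0.115 ]
stud T [0.637  0.0593 0.115 ]
stud S [0.6399 0.0525 0.115 ]
stud S [0.6374 0.0561 0.115 ]
block T [ 0.5738 -0.2706  0.035 ]
block T [ 0.5689 -0.3078  0.035 ]
block T [ 0.471  -0.2573  0.035 ]
block T [ 0.4667 -0.2874  0.035 ]
prong T [ 0.4324 -0.2414  0.024 ]
prong T [ 0.4291 -0.2527  0.024 ]
prong T [ 0.4266 -0.2703  0.024 ]
prong T [ 0.4262 -0.2829  0.024 ]
plate top T [ 0.583  -0.2545  0.092 ]
plate top T [ 0.5668 -0.332   0.092 ]
plate top S [ 0.567  -0.3327  0.092 ]
plate top S [ 0.5829 -0.2541  0.092 ]
plate bot S [ 0.5847 -0.256   0.    ]
hole S [ 0.5703 -0.2961  0.052 ]
```

```bash
cat >> h.py <<'E'
from rig import *
from scipy.spatial.transform import Rotation as R
def Rp(yaw):  # tool orientation for pin yaw
    c,s=np.cos(np.radians(yaw)),np.sin(np.radians(yaw));return np.array([[-c,-s,0],[-s,c,0],[0,0,-1]])
def go(ps,yaw=None,P=None,Q=None):
    s=read_state();P=s["position"] if P is None else P;Q=np.array(s["tcp_rot"]) if Q is None else Q
    for p in ps:
        d=Q.T@(np.array(p)-P)/.3
        r=R.from_matrix(Q.T@Rp(yaw)).as_rotvec(True)/45 if yaw is not None else np.zeros(3)
        print(np.round(d,3).tolist(),np.round(r,3).tolist())
def st():
    s=read_state();print(round(s["time_s"],2),np.round(s["position"],4),"F",np.round(s["force"],1),"M",np.round(s["moment"],2),"op",round(s["opening"]*87,1),"g",np.round(s["grasp_force"],1));Q=np.array(s["tcp_rot"]);print("yaw",np.round(np.degrees(np.arctan2(-Q[1,0],-Q[0,0])),2),np.round(Q[2],3))
E
python3 -c "
from h import *
go([(.42,.32,.22),(.52,.02,.2),(.497,-.277,.12)],-11.6)"
```

```text
[-0.946, -0.596, 0.09] [-0.002, -0.001, -0.191]
[-1.604, -1.42, 0.158] [-0.002, -0.001, -0.191]
[-1.874, -2.375, 0.426] [-0.002, -0.001, -0.191]
```

>>> step_arm --pt "-0.946 -0.596 0.09 0 0 -0.191 -1" --pt "-0.946 -0.596 0.09 0 0 -0.191 -1" --pt "-0.946 -0.596 0.09 0 0 -0.191 -1" --pt "-0.946 -0.596 0.09 0 0 -0.191 -1" --pt "-0.946 -0.596 0.09 0 0 -0.191 -1" --pt "-0.946 -0.596 0.09 0 0 -0.191 -1" --pt "-0.946 -0.596 0.09 0 0 -0.191 -1" --pt "-0.946 -0.596 0.09 0 0 -0.191 -1"

```text
time_s: 0.77
position: [0.4183, 0.3224, 0.2206]
tcp_rot: [[-0.98, 0.201, -0.001], [0.201, 0.98, -0.0], [0.0, -0.0, -1.0]]
force: [1.2, 0.6, -0.1]
opening: 1.002
grasp_force: 0.0
```

```bash
python3 -c "
from h import *
st();go([(.50,.04,.2),(.497,-.277,.12)],-11.6)"
```

```text
0.77 [0.4183 0.3224 0.2206] F [ 1.2  0.6 -0.1] M [ 0.01 -0.02  0.03] op 87.1 g 0.0
yaw -11.61 [ 0. -0. -1.]
[-0.456, -0.867, 0.069] [-0.0, -0.001, -0.0]
[-0.659, -1.904, 0.335] [-0.0, -0.001, -0.0]
```

>>> step_arm --pt "-0.456 -0.867 0.069 0 0 0 -1" --pt "-0.456 -0.867 0.069 0 0 0 -1" --pt "-0.456 -0.867 0.069 0 0 0 -1" --pt "-0.456 -0.867 0.069 0 0 0 -1" --pt "-0.456 -0.867 0.069 0 0 0 -1" --pt "-0.456 -0.867 0.069 0 0 0 -1" --pt "-0.456 -0.867 0.069 0 0 0 -1" --pt "-0.456 -0.867 0.069 0 0 0 -1"

```text
time_s: 1.43
position: [0.5022, 0.0356, 0.1999]
tcp_rot: [[-0.978, 0.207, 0.003], [0.207, 0.978, -0.003], [-0.003, -0.002, -1.0]]
force: [0.5, 0.5, -0.5]
opening: 0.999
grasp_force: 0.0
```

```bash
python3 -c "
from h import *
st();go([(.497,-.257,.14),(.497,-.277,.12)],-11.6)"
```

```text
1.43 [0.5022 0.0356 0.1999] F [ 0.5  0.5 -0.5] M [ 0.01  0.02 -0.01] op 86.9 g 0.0
yaw -11.97 [-0.003 -0.002 -1.   ]
[-0.185, -0.957, 0.202] [-0.003, 0.004, -0.008]
[-0.198, -1.022, 0.269] [-0.003, 0.004, -0.008]
```

>>> step_arm --pt "-0.192 -0.99 0.24 0 0 0 -1" --pt "-0.192 -0.99 0.24 0 0 0 -1" --pt "-0.192 -0.99 0.24 0 0 0 -1" --pt "-0.192 -0.99 0.24 0 0 0 -1" --pt "-0.192 -0.99 0.24 0 0 0 -1" --pt "-0.192 -0.99 0.24 0 0 0 -1" --pt "-0.192 -0.99 0.24 0 0 0 -1" --pt "-0.192 -0.99 0.24 0 0 0 -1"

```text
time_s: 2.1
position: [0.4961, -0.2653, 0.1271]
tcp_rot: [[-0.979, 0.204, 0.001], [0.204, 0.979, -0.002], [-0.001, -0.002, -1.0]]
force: [0.5, 0.7, 0.3]
opening: 0.998
grasp_force: 0.0
```

```bash
python3 -c "
from h import *
st();go([(.497,-.277,.06),(.497,-.277,.0275)],-11.6)
import cv2
for n,r in(('scene',(160,270,120,260)),('top',(150,255,320,460))):
    i=capture(n)['image'][r[0]:r[1],r[2]:r[3],::-1]
    globals()[n]=cv2.resize(i,(400,300),interpolation=2)
cv2.imwrite('pics/c2.png',np.hstack([scene,top]))"
```

```text
2.1 [ 0.4961 -0.2653  0.1271] F [0.5 0.7 0.3] M [-0.   -0.02  0.01] op 86.9 g 0.0
yaw -11.79 [-0.001 -0.002 -1.   ]
[-0.011, -0.037, 0.224] [-0.002, 0.002, -0.004]
[-0.011, -0.037, 0.332] [-0.002, 0.002, -0.004]
```

View pics/c2.png

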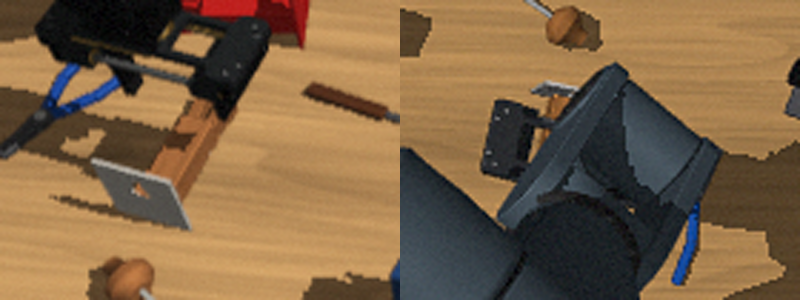

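The gripper stands over the pin (crop left, block at 190,150; plate at 145,190), with pliers clear of the fingers. I descend and grip.

>>> step_arm --pt "-0.011 -0.037 0.12 0 0 0 -1" --pt "-0.011 -0.037 0.22 0 0 0 -1" --pt "-0.011 -0.037 0.3 0 0 0 -1" --pt "-0.011 -0.037 0.33 0 0 0 -1" --pt "-0.011 -0.037 0.33 0 0 0 -1" --pt "-0.011 -0.037 0.33 0 0 0 1" --pt "-0.011 -0.037 0.33 0 0 0 1" --pt "-0.011 -0.037 0.33 0 0 0 1"

```text
time_s: 2.87
position: [0.4979, -0.2723, 0.0308]
tcp_rot: [[-0.98, 0.201, 0.002], [0.201, 0.98, -0.002], [-0.002, -0.001, -1.0]]
force: [0.3, 0.3, -0.3]
opening: 0.852
grasp_force: 0.0
```

>>> step_arm --pt "0 0 0 0 0 0 1" --pt "0 0 0 0 0 0 1" --pt "0 0 0 0 0 0 1" --pt "0 0 0 0 0 0 1" --pt "0 0 0 0 0 0 1" --pt "0 0 0 0 0 0 1"

```text
time_s: 3.37
position: [0.4971, -0.2727, 0.0295]
tcp_rot: [[-0.98, 0.201, 0.001], [0.201, 0.98, -0.001], [-0.001, -0.001, -1.0]]
force: [-0.4, -0.5, 1.5]
opening: 0.407
grasp_force: 30.0
```

```bash
python3 -c "
from h import *
st();go([(.497,-.277,.19)])"
```

```text
3.37 [ 0.4971 -0.2727  0.0295] F [-0.4 -0.5  1.5] M [-0.25  0.13 -0.01] op 35.4 g 30.0
yaw -11.62 [-0.001 -0.001 -1.   ]
[-0.003, -0.015, -0.535] [0.0, 0.0, 0.0]
```

>>> step_arm --pt "0 0 -0.1 0 0 0 1" --pt "0 0 -0.2 0 0 0 1" --pt "0 0 -0.3 0 0 0 1" --pt "0 0 -0.4 0 0 0 1" --pt "0 0 -0.4 0 0 0 1"

```text
time_s: 3.78
position: [0.4995, -0.2741, 0.1544]
tcp_rot: [[-0.98, 0.201, 0.008], [0.201, 0.98, -0.006], [-0.009, -0.005, -1.0]]
force: [2.2, -0.2, -1.7]
opening: 0.41
grasp_force: 30.0
```

```bash
python3 -c "
from h import *
st();go([(.52,-.02,.15),(.535,.0885,.13)],-18.4)"
```

```text
3.78 [ 0.4995 -0.2741  0.1544] F [ 2.2 -0.2 -1.7] M [-0.   -0.02 -0.02] op 35.7 g 30.0
yaw -11.61 [-0.009 -0.005 -1.   ]
[0.104, 0.843, 0.01] [-0.005, 0.012, 0.151]
[0.128, 1.208, 0.074] [-0.005, 0.012, 0.151]
```

>>> step_arm --pt "0.15 0.12 0 0 0 0.15 1" --pt "0.15 0.25 0 0 0 0.15 1" --pt "0.15 0.38 0 0 0 0.15 1" --pt "0.15 0.5 0 0 0 0.15 1" --pt "0.15 0.63 0 0 0 0.15 1" --pt "0.15 0.74 0 0 0 0.15 1" --pt "0.15 0.84 0 0 0 0.15 1" --pt "0.15 0.84 0 0 0 0.15 1"

```text
time_s: 4.45
position: [0.5026, -0.0111, 0.1482]
tcp_rot: [[-0.951, 0.31, -0.003], [0.31, 0.951, 0.003], [0.003, 0.002, -1.0]]
force: [-0.1, 0.1, -1.1]
opening: 0.411
grasp_force: 30.0
```

```bash
python3 -c "
from h import *
st();go([(.5433,.0885,.0925)],-18.4)"
```

```text
4.45 [ 0.5026 -0.0111  0.1482] F [-0.1  0.1 -1.1] M [ 0.07  0.07 -0.02] op 35.8 g 30.0
yaw -18.09 [ 0.003  0.002 -1.   ]
[-0.026, 0.357, 0.186] [0.002, -0.004, 0.007]
```

>>> step_arm --pt "0 0.1 0.0 0 0 0.007 1" --pt "0 0.2 0.05 0 0 0.007 1" --pt "0 0.3 0.12 0 0 0.007 1" --pt "-0.01 0.357 0.186 0 0 0.007 1" --pt "-0.026 0.357 0.186 0 0 0.007 1" --pt "-0.026 0.357 0.186 0 0 0.007 1" --pt "-0.026 0.357 0.186 0 0 0.007 1"

```text
time_s: 5.03
position: [0.5446, 0.0821, 0.0931]
tcp_rot: [[-0.947, 0.321, -0.001], [0.321, 0.947, -0.0], [0.001, -0.001, -1.0]]
force: [-0.6, -1.1, -1.9]
opening: 0.41
grasp_force: 30.0
```

```bash
python3 -c "
from h import *
st();go([(.5433,.0885,.0925)],-18.4)
import cv2
for n,r in(('scene',(205,295,235,355)),('top',(120,210,220,340))):
    i=capture(n)['image'][:,:,::-1];cv2.imwrite('pics/'+n+'3.png',i);i=i[r[0]:r[1],r[2]:r[3]]
    globals()[n]=cv2.resize(i,(400,300),interpolation=2)
cv2.imwrite('pics/c3.png',np.hstack([scene,top]))"
```

```text
5.03 [0.5446 0.0821 0.0931] F [-0.6 -1.1 -1.9] M [-0.01  0.05  0.02] op 35.7 g 30.0
yaw -18.71 [ 0.001 -0.001 -1.   ]
[0.011, 0.019, 0.002] [-0.001, -0.001, -0.007]
```

View pics/c3.png

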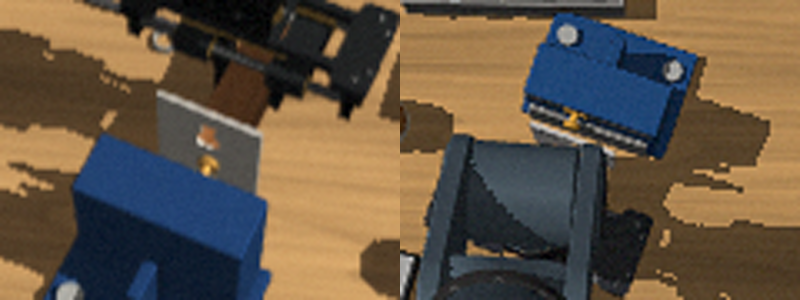

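```bash
python3 - <<'E'
from h import *
st()
C=lambda u,v:("scene",235+u/3.333-.4,205+v/3.333-.4)
B=lambda u,v:("top",220+(u-400)/3.333-.4,120+v/3.333-.4)
M=np.array([.649,.0385]);a=np.radians(-18.4);x=np.array([np.cos(a),np.sin(a)]);y=np.array([-x[1],x[0]])
for l,p,f,z in(("pL",(157,93),C,.1556),("pR",(260,133),C,.1556),("hole",(207,134),C,.1136),("hole2",(207,142),C,.1136),("stud",(208,166),C,.115),("studT",(573,120),B,.115),("plT",(532,125),B,.1556),("mtL",(103,133),C,.128),("mtR",(266,203),C,.128)):
    q=on(*f(*p),z);d=q[:2]-M;print(l,q,"mount xy",np.round([d@x,d@y],4))
E
```

```text
5.13 [0.5447 0.0817 0.094 ] F [-0.6  0.4 -1.1] M [ 0.03  0.1  -0.01] op 36.0 g 30.0
yaw -18.78 [-0. -0. -1.]
pL [0.6094 0.0161 0.1556] mount xy [-0.0305 -0.0338]
pR [0.6331 0.0905 0.1556] mount xy [-0.0315  0.0443]
hole [0.6148 0.0527 0.1136] mount xy [-0.0369  0.0027]
hole2 [0.6213 0.0533 0.1136] mount xy [-0.031   0.0053]
stud [0.6413 0.056  0.115 ] mount xy [-0.0128  0.0142]
studT [0.6439 0.0554 0.115 ] mount xy [-0.0102  0.0144]
plT [0.6318 0.0907 0.1556] mount xy [-0.0328  0.0441]
mtL [ 0.6304 -0.0207  0.128 ] mount xy [ 0.001 -0.062]
mtR [0.672 0.099 0.128] mount xy [0.0027 0.0647]
```

>>> step_arm --pt "0 0.031 0.005 0 0 -0.005 1" --pt "-0.01 0.031 0.005 0 0 -0.005 1" --pt "-0.027 0.031 0.005 0 0 -0.005 1" --pt "-0.027 0.031 0.005 0 0 -0.005 1" --pt "-0.027 0.031 0.005 0 0 -0.005 1" --pt "-0.027 0.031 0.005 0 0 -0.005 1"

```text
time_s: 5.63
position: [0.5554, 0.089, 0.092]
tcp_rot: [[-0.948, 0.317, -0.0], [0.317, 0.948, -0.0], [0.0, -0.0, -1.0]]
force: [-0.8, 0.5, -1.9]
opening: 0.41
grasp_force: 30.0
```

```bash
cat >> h.py <<'E'
a=np.radians(-18.4);mx=np.array([np.cos(a),np.sin(a)]);my=np.array([-mx[1],mx[0]])
def mt():
    st();s=read_state();d=s["position"][:2]-np.array([.649,.0385]);f=s["force"]
    print("TCP mount",np.round([d@mx*1e3,d@my*1e3,s["position"][2]*1e3],1),"F mount",np.round([f[:2]@mx,f[:2]@my,f[2]],1))
E
python3 -c "
from h import *
mt()
import cv2
i=capture('scene')['image'][215:275,260:340,::-1]
j=capture('top')['image'][130:190,235:315,::-1]
cv2.imwrite('pics/c4.png',np.hstack([cv2.resize(k,(400,300),interpolation=2) for k in (i,j)]))"
```

```text
5.63 [0.5554 0.089  0.092 ] F [-0.8  0.5 -1.9] M [ 0.02  0.09 -0.01] op 35.7 g 30.0
yaw -18.47 [ 0. -0. -1.]
TCP mount [-104.8   18.3   92. ] F mount [-0.9  0.2 -1.9]
```

View pics/c4.png

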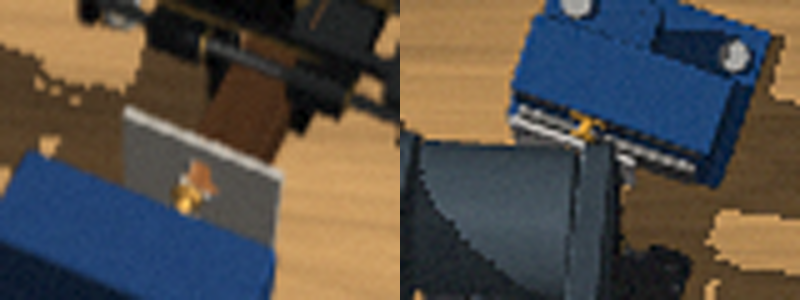

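```bash
python3 - <<'E'
from h import *
C=lambda u,v:("scene",260+u/5-.4,215+v/5-.4)
B=lambda u,v:("top",235+(u-400)/5-.4,130+v/5-.4)
M=np.array([.649,.0385])
for l,p,f,z in(("pL",(126,109),C,.1545),("pR",(281,179),C,.1545),("plT",(513,117),B,.1545),("hole",(203,178),C,.1145),("stud",(186,193),C,.115),("studT",(587,126),B,.115),("mtL",(32,152),C,.128),("mtR",(275,247),C,.128)):
    q=on(*f(*p),z);d=q[:2]-M;print(l,q,"mount xy",np.round([d@mx,d@my],4))
E
```

```text
pL [0.6184 0.0244 0.1545] mount xy [-0.0246 -0.023 ]
pR [0.6469 0.0989 0.1545] mount xy [-0.0211  0.0566]
plT [0.6443 0.097  0.1545] mount xy [-0.0229  0.054 ]
hole [0.629  0.0625 0.1145] mount xy [-0.0266  0.0165]
stud [0.6382 0.0552 0.115 ] mount xy [-0.0155  0.0124]
studT [0.6465 0.0539 0.115 ] mount xy [-0.0072  0.0138]
mtL [ 0.6316 -0.0193  0.128 ] mount xy [ 0.0017 -0.0603]
mtR [0.6681 0.0992 0.128 ] mount xy [-0.001   0.0636]
```

>>> step_arm --pt "-0.005 -0.007 0 0 0 0 1" --pt "-0.012 -0.007 0 0 0 0 1" --pt "-0.02 -0.007 0 0 0 0 1" --pt "-0.024 -0.007 0 0 0 0 1" --pt "-0.028 -0.007 0 0 0 0 1" --pt "-0.028 -0.007 0 0 0 0 1"

```text
time_s: 6.23
position: [0.5631, 0.0844, 0.0919]
tcp_rot: [[-0.949, 0.317, 0.0], [0.317, 0.949, -0.0], [-0.0, 0.0, -1.0]]
force: [0.3, 0.1, -1.9]
opening: 0.418
grasp_force: 30.0
```

```bash
python3 -c "
from h import *
mt()"
```

```text
6.23 [0.5631 0.0844 0.0919] F [ 0.3  0.1 -1.9] M [-0.04  0.07 -0.02] op 36.4 g 30.0
yaw -18.46 [-0.  0. -1.]
TCP mount [-96.   16.5  91.9] F mount [ 0.2  0.2 -1.9]
```

>>> step_arm --pt "-0.004 0 0 0 0 0 1" --pt "-0.008 0 0 0 0 0 1" --pt "-0.01 0 0 0 0 0 1" --pt "-0.01 0 0 0 0 0 1"

```text
time_s: 6.57
position: [0.5649, 0.0837, 0.0918]
tcp_rot: [[-0.949, 0.316, -0.002], [0.316, 0.949, 0.0], [0.002, -0.0, -1.0]]
force: [-2.0, 0.3, -1.1]
opening: 0.41
grasp_force: 30.0
```

```bash
python3 -c "
from h import *
mt()"
```

```text
6.57 [0.5649 0.0837 0.0918] F [-2.   0.3 -1.1] M [0.14 0.28 0.11] op 35.6 g 30.0
yaw -18.45 [ 0.002 -0.    -1.   ]
TCP mount [-94.1  16.3  91.8] F mount [-2.  -0.4 -1.1]
```

>>> step_arm --pt "-0.003 0 0 0 0 0 1" --pt "-0.006 0 0 0 0 0 1" --pt "-0.007 0 0 0 0 0 1" --pt "-0.007 0 0 0 0 0 1"

```text
time_s: 6.9
position: [0.5669, 0.083, 0.0918]
tcp_rot: [[-0.949, 0.316, -0.001], [0.316, 0.949, 0.0], [0.001, -0.0, -1.0]]
force: [-3.3, 1.0, -2.2]
opening: 0.409
grasp_force: 29.9
```

```bash
python3 -c "
from h import *
mt()
import cv2
i=capture('scene')['image'][215:275,260:340,::-1]
j=capture('top')['image'][130:190,235:315,::-1]
cv2.imwrite('pics/c5.png',np.hstack([cv2.resize(k,(400,300),interpolation=2) for k in (i,j)]))"
```

```text
6.9 [0.5669 0.083  0.0918] F [-3.3  1.  -2.2] M [0.21 0.47 0.1 ] op 35.6 g 29.9
yaw -18.45 [ 0.001 -0.    -1.   ]
TCP mount [-91.9  16.3  91.8] F mount [-3.4 -0.1 -2.2]
```

View pics/c5.png

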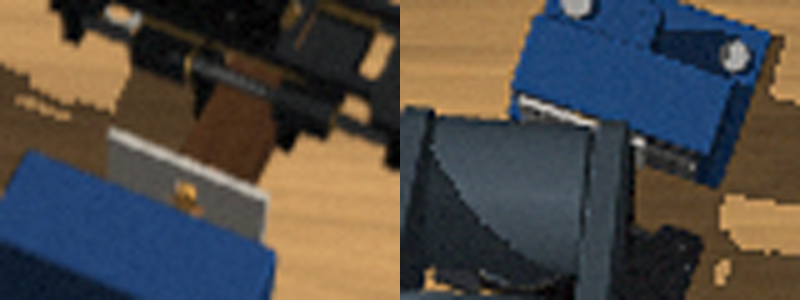

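The stud head (crop left, 187,195) shows in the plate's keyhole and the force rises like the backing spring; I press on.

>>> step_arm --pt "-0.003 0 0 0 0 0 1" --pt "-0.006 0 0 0 0 0 1" --pt "-0.007 0 0 0 0 0 1" --pt "-0.007 0 0 0 0 0 1"

```text
time_s: 7.33
position: [0.5691, 0.0823, 0.0917]
tcp_rot: [[-0.949, 0.317, -0.001], [0.317, 0.949, 0.0], [0.001, -0.0, -1.0]]
force: [-3.4, 0.8, -1.3]
opening: 0.411
grasp_force: 29.9
```

```bash
python3 -c "
from h import *
mt()"
```

```text
7.33 [0.5691 0.0823 0.0917] F [-3.4  0.8 -1.3] M [0.15 0.71 0.11] op 35.7 g 29.9
yaw -18.45 [ 0.001 -0.    -1.   ]
TCP mount [-89.7  16.3  91.7] F mount [-3.5 -0.4 -1.3]
```

>>> step_arm --pt "-0.001 0 0.005 0 0 0 1" --pt "-0.001 0 0.01 0 0 0 1" --pt "-0.001 0 0.015 0 0 0 1" --pt "-0.001 0 0.02 0 0 0 1" --pt "-0.001 0 0.02 0 0 0 1"

```text
time_s: 7.75
position: [0.5696, 0.0821, 0.0856]
tcp_rot: [[-0.949, 0.317, -0.001], [0.317, 0.949, 0.0], [0.001, -0.0, -1.0]]
force: [-4.5, 1.6, 0.3]
opening: 0.409
grasp_force: 29.9
```

```bash
python3 -c "
from h import *
mt()"
```

```text
7.75 [0.5696 0.0821 0.0856] F [-4.5  1.6  0.3] M [0.23 0.64 0.17] op 35.6 g 29.9
yaw -18.46 [ 0.001 -0.    -1.   ]
TCP mount [-89.1  16.3  85.6] F mount [-4.8  0.2  0.3]
```

>>> step_arm --pt "0 0 0.007 0 0 0 1" --pt "0 0 0.014 0 0 0 1" --pt "0 0 0.021 0 0 0 1" --pt "0 0 0.028 0 0 0 1" --pt "0 0 0.035 0 0 0 1" --pt "0 0 0.035 0 0 0 1"

```text
time_s: 8.25
position: [0.5696, 0.0821, 0.0749]
tcp_rot: [[-0.949, 0.317, -0.001], [0.317, 0.949, 0.0], [0.001, -0.0, -1.0]]
force: [-4.2, 0.0, -0.9]
opening: 0.406
grasp_force: 29.9
```

```bash
python3 -c "
from h import *
mt()"
```

```text
8.25 [0.5696 0.0821 0.0749] F [-4.2  0.  -0.9] M [0.17 0.65 0.15] op 35.3 g 29.9
yaw -18.46 [ 0.001 -0.    -1.   ]
TCP mount [-89.2  16.3  74.9] F mount [-4.  -1.3 -0.9]
```

>>> step_arm --pt "0 0 0.005 0 0 0 1" --pt "0 0 0.01 0 0 0 1" --pt "0 0 0.01 0 0 0 1"

```text
time_s: 8.5
position: [0.5698, 0.0821, 0.0722]
tcp_rot: [[-0.949, 0.317, -0.0], [0.317, 0.949, -0.0], [0.0, -0.0, -1.0]]
force: [-4.3, 0.3, 0.5]
opening: 0.41
grasp_force: 29.9
```

```bash
python3 -c "
from h import *
mt()"
```

```text
8.5 [0.5698 0.0821 0.0722] F [-4.3  0.3  0.5] M [0.16 0.63 0.14] op 35.7 g 29.9
yaw -18.46 [ 0. -0. -1.]
TCP mount [-88.9  16.4  72.2] F mount [-4.2 -1.1  0.5]
```

>>> step_arm --pt "0 0 0.003 0 0 0 1" --pt "0 0 0.005 0 0 0 1" --pt "0 0 0.005 0 0 0 1"

```text
time_s: 8.75
position: [0.5702, 0.0818, 0.0713]
tcp_rot: [[-0.949, 0.317, 0.001], [0.317, 0.949, -0.0], [-0.001, -0.0, -1.0]]
force: [-4.9, -0.8, 3.5]
opening: 0.411
grasp_force: 30.0
```

>>> step_arm --pt "0 0 0.003 0 0 0 1" --pt "0 0 0.005 0 0 0 1" --pt "0 0 0.005 0 0 0 1"

```text
time_s: 9.0
position: [0.5702, 0.0817, 0.07]
tcp_rot: [[-0.949, 0.317, 0.001], [0.317, 0.949, -0.001], [-0.001, -0.0, -1.0]]
force: [-5.6, -1.2, 4.2]
opening: 0.411
grasp_force: 30.0
```

```bash
python3 -c "
from h import *
mt()"
```

```text
9.0 [0.5702 0.0817 0.07  ] F [-5.6 -1.2  4.2] M [-0.22  0.53  0.03] op 35.7 g 30.0
yaw -18.46 [-0.001 -0.    -1.   ]
TCP mount [-88.4  16.1  70. ] F mount [-4.9 -2.9  4.2]
```

>>> step_arm --pt "0 0 -0.004 0 0 0 1" --pt "0 0 -0.004 0 0 0 1" --pt "0.004 0 -0.004 0 0 0 1" --pt "0.007 0 -0.004 0 0 0 1" --pt "0.007 0 -0.004 0 0 0 1"

```text
time_s: 9.42
position: [0.5683, 0.0825, 0.0707]
tcp_rot: [[-0.948, 0.317, 0.001], [0.317, 0.948, -0.0], [-0.001, 0.0, -1.0]]
force: [-2.9, -2.2, 0.1]
opening: 0.411
grasp_force: 30.0
```

```bash
python3 -c "
from h import *
mt()
import cv2
i=capture('scene')['image'][205:295,240:360,::-1]
j=capture('top')['image'][130:220,225:345,::-1]
cv2.imwrite('pics/c6.png',np.hstack([cv2.resize(k,(400,300),interpolation=2) for k in (i,j)]))"
```

```text
9.42 [0.5683 0.0825 0.0707] F [-2.9 -2.2  0.1] M [-0.33  0.51 -0.14] op 35.8 g 30.0
yaw -18.48 [-0.001  0.    -1.   ]
TCP mount [-90.4  16.3  70.7] F mount [-2.  -3.   0.1]
```

View pics/c6.png

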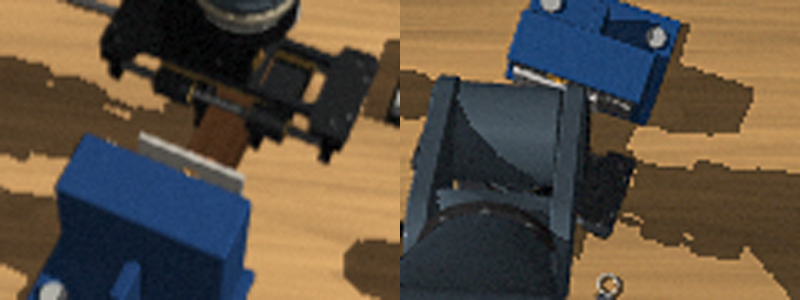

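>>> step_arm --pt "0 -0.004 0 0 0 0 1" --pt "0 -0.004 0 0 0 0 1" --pt "0 -0.004 0 0 0 0 1"

```text
time_s: 9.77
position: [0.5682, 0.0821, 0.0708]
tcp_rot: [[-0.949, 0.316, 0.002], [0.316, 0.949, 0.0], [-0.001, 0.001, -1.0]]
force: [0.2, 1.8, 0.5]
opening: 0.412
grasp_force: 30.0
```

```bash
python3 -c "
from h import *
mt()"
```

```text
9.77 [0.5682 0.0821 0.0708] F [0.2 1.8 0.5] M [0.2  0.25 0.23] op 35.9 g 30.0
yaw -18.43 [-0.001  0.001 -1.   ]
TCP mount [-90.5  15.8  70.8] F mount [-0.4  1.7  0.5]
```

>>> step_arm --pt "0 0 0.004 0 0 0 1" --pt "0 0 0.008 0 0 0 1" --pt "0 0 0.01 0 0 0 1" --pt "0 0 0.01 0 0 0 1"

```text
time_s: 10.1
position: [0.5694, 0.0815, 0.0687]
tcp_rot: [[-0.949, 0.316, 0.005], [0.316, 0.949, -0.0], [-0.005, 0.001, -1.0]]
force: [-0.9, 1.0, 5.5]
opening: 0.412
grasp_force: 30.0
```

```bash
python3 -c "
from h import *
mt()"
```

```text
10.1 [0.5694 0.0815 0.0687] F [-0.9  1.   5.5] M [ 0.02 -0.14  0.17] op 35.8 g 30.0
yaw -18.45 [-0.005  0.001 -1.   ]
TCP mount [-89.1  15.7  68.7] F mount [-1.2  0.6  5.5]
```

>>> step_arm --pt "0.002 0 -0.003 0 0 0 1" --pt "0.004 0 -0.006 0 0 0 1" --pt "0.005 0 -0.006 0 0 0 1" --pt "0.005 0 -0.006 0 0 0 1"

```text
time_s: 10.43
position: [0.5684, 0.0818, 0.07]
tcp_rot: [[-0.949, 0.317, 0.005], [0.317, 0.949, -0.0], [-0.005, 0.001, -1.0]]
force: [4.8, -0.4, 1.6]
opening: 0.411
grasp_force: 30.0
```

```bash
python3 -c "
from h import *
mt()"
```

```text
10.43 [0.5684 0.0818 0.07  ] F [ 4.8 -0.4  1.6] M [-0.02 -0.44  0.16] op 35.7 g 30.0
yaw -18.47 [-0.005  0.001 -1.   ]
TCP mount [-90.2  15.6  70. ] F mount [4.7 1.2 1.6]
```

>>> step_arm --pt "-0.002 0 -0.002 0 0 0 1" --pt "-0.004 0 -0.004 0 0 0 1" --pt "-0.004 0 -0.004 0 0 0 1"

```text
time_s: 10.68
position: [0.5679, 0.0818, 0.0707]
tcp_rot: [[-0.949, 0.317, 0.001], [0.317, 0.949, 0.0], [-0.001, 0.0, -1.0]]
force: [4.1, 0.6, 0.1]
opening: 0.409
grasp_force: 30.0
```

```bash
python3 -c "
from h import *
mt()"
```

```text
10.68 [0.5679 0.0818 0.0707] F [4.1 0.6 0.1] M [ 0.15 -0.44  0.17] op 35.6 g 30.0
yaw -18.46 [-0.001  0.    -1.   ]
TCP mount [-90.7  15.5  70.7] F mount [3.7 1.9 0.1]
```

Now open partly (fingers have room) and check that the pin stays.

>>> step_arm --pt "-0.002 0 0 0 0 0 0.0" --pt "-0.002 0 0 0 0 0 -0.2" --pt "-0.002 0 0 0 0 0 -0.4" --pt "-0.002 0 0 0 0 0 -0.4" --pt "-0.002 0 0 0 0 0 -0.4" --pt "-0.002 0 0 0 0 0 -0.4"

```text
time_s: 11.18
position: [0.5672, 0.0816, 0.0704]
tcp_rot: [[-0.949, 0.317, -0.001], [0.317, 0.949, 0.0], [0.001, -0.0, -1.0]]
force: [-0.2, -0.0, -0.7]
opening: 0.684
grasp_force: 0.0
```

```bash
python3 -c "
from h import *
mt()"
```

```text
11.18 [0.5672 0.0816 0.0704] F [-0.2 -0.  -0.7] M [-0.    0.02  0.03] op 59.5 g 0.0
yaw -18.47 [ 0.001 -0.    -1.   ]
TCP mount [-91.2  15.1  70.4] F mount [-0.1 -0.1 -0.7]
```

>>> step_arm --pt "0 0 -0.05 0 0 0 -0.4" --pt "0 0 -0.15 0 0 0 -0.4" --pt "0 0 -0.28 0 0 0 -0.4" --pt "0.1 0 -0.4 0 0 0 -0.4" --pt "0.2 0.12 -0.4 0 0 0 -0.4" --pt "0.2 0.25 -0.4 0 0 0 -0.4" --pt "0.2 0.38 -0.4 0 0 0 -0.4" --pt "0.2 0.5 -0.4 0 0 0 -0.4"

```text
time_s: 11.85
position: [0.558, 0.245, 0.1915]
tcp_rot: [[-0.949, 0.317, 0.001], [0.317, 0.949, 0.001], [-0.001, 0.001, -1.0]]
force: [0.7, 0.3, 0.0]
opening: 0.695
grasp_force: 0.0
```

>>> step_arm --pt "0 0.12 0 0 0 0 -0.4" --pt "0 0.24 0 0 0 0 -0.4" --pt "0 0.24 0 0 0 0 -0.4"

```text
time_s: 12.1
position: [0.5828, 0.3175, 0.1909]
tcp_rot: [[-0.95, 0.312, 0.004], [0.313, 0.95, 0.004], [-0.003, 0.006, -1.0]]
force: [0.7, -0.0, -0.2]
opening: 0.702
grasp_force: 0.0
```

```bash
python3 -c "
from h import *
mt()
import cv2
i=capture('scene')['image'][:,:,::-1]
j=capture('top')['image'][:,:,::-1]
cv2.imwrite('pics/s7.png',i);cv2.imwrite('pics/t7.png',j)
cv2.imwrite('pics/c7.png',np.hstack([cv2.resize(k,(400,300),interpolation=2) for k in (i[190:280,230:350],j[125:215,225:345])]))"
```

```text
12.1 [0.5828 0.3175 0.1909] F [ 0.7 -0.  -0.2] M [-0.02 -0.05 -0.01] op 61.0 g 0.0
yaw -18.21 [-0.003  0.006 -1.   ]
TCP mount [-150.9  243.8  190.9] F mount [ 0.6  0.2 -0.2]
```

View pics/c7.png

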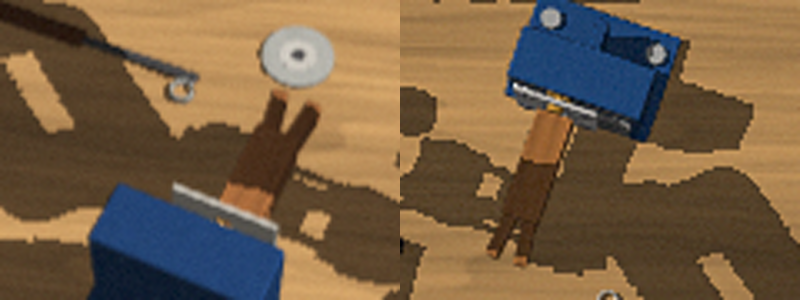

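```bash
python3 - <<'E'
from h import *
C=lambda u,v:("scene",230+u/3.333-.4,190+v/3.333-.4)
B=lambda u,v:("top",225+(u-400)/3.333-.4,125+v/3.333-.4)
def tri(a,b):
    o1,d1=ray(*a);o2,d2=ray(*b);t=np.linalg.lstsq(np.c_[d1,-d2],o2-o1,rcond=None)[0]
    p,q=o1+t[0]*d1,o2+t[1]*d2;m=(p+q)/2;d=m[:2]-[.649,.0385]
    print(np.round(m*1e3,1),"gap",round(np.linalg.norm(p-q)*1e3,1),"mount",np.round([d@mx*1e3,d@my*1e3],1))
tri(C(281,92),B(520,264));tri(C(313,105),B(494,257))
tri(C(277,227),B(514,85))
tri(C(222,195),B(521,160)) # crude: shadow edge on block top, left/right
for z in (.131,.135,.139): print(on(*C(175,185),z),on(*C(277,227),z))
E
```

```text
[497.8  88.4  63.8] gap 0.2 mount [-159.2   -0.4]
[504.2 114.3  58.9] gap 1.0 mount [-161.3   26.2]
[656.5  93.6 135.8] gap 0.1 mount [-10.2  54.6]
[598.8  70.   73.2] gap 38.8 mount [-57.6  14. ]
[0.6292 0.0191 0.131 ] [0.6541 0.0936 0.131 ]
[0.6313 0.0194 0.135 ] [0.6561 0.0935 0.135 ]
[0.6335 0.0197 0.139 ] [0.6582 0.0935 0.139 ]
```

```bash
python3 - <<'E'
import cv2,numpy as np
i=cv2.imread('pics/s7.png')[212:257,290:335];j=cv2.imread('pics/t7.png')[165:210,240:285]
cv2.imwrite('pics/c8.png',np.hstack([cv2.resize(cv2.convertScaleAbs(k,alpha=1.6),(400,400),interpolation=2) for k in(i,j)]))
E
```

```text
(no output)
```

View pics/c8.png

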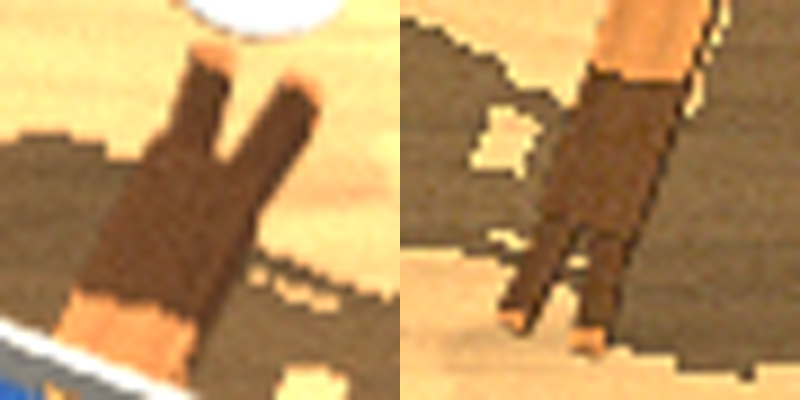

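```bash
python3 - <<'E'
from h import *
k=45/400
C=lambda u,v:("scene",290+u*k-.4,212+v*k-.4)
B=lambda u,v:("top",240+(u-400)*k-.4,165+v*k-.4)
def tri(a,b):
    o1,d1=ray(*a);o2,d2=ray(*b);t=np.linalg.lstsq(np.c_[d1,-d2],o2-o1,rcond=None)[0]
    p,q=o1+t[0]*d1,o2+t[1]*d2;m=(p+q)/2;d=m[:2]-[.649,.0385]
    print(np.round(m*1e3,1),"gap",round(np.linalg.norm(p-q)*1e3,1),"mount",np.round([d@mx*1e3,d@my*1e3],1))
tri(C(213,46),B(587,348));tri(C(300,84),B(512,324))
# block front top edge between prongs: left/right corners
tri(C(150,155),B(633,235));tri(C(250,205),B(542,212))
E
```

```text
[497.9  87.7  65.9] gap 1.0 mount [-159.   -1.]
[506.2 114.9  62.2] gap 1.2 mount [-159.7   27.4]
[538.6  72.2  66.2] gap 1.1 mount [-115.4   -2.9]
[547.1 104.2  57.6] gap 3.7 mount [-117.4   30.1]
```

```bash
python3 - <<'E'
from h import *
k=45/400
C=lambda u,v:("scene",290+u*k-.4,212+v*k-.4)
B=lambda u,v:("top",240+(u-400)*k-.4,165+v*k-.4)
def tri(a,b):
    o1,d1=ray(*a);o2,d2=ray(*b);t=np.linalg.lstsq(np.c_[d1,-d2],o2-o1,rcond=None)[0]
    p,q=o1+t[0]*d1,o2+t[1]*d2;m=(p+q)/2;d=m[:2]-[.649,.0385]
    print(np.round(m*1e3,1),"gap",round(np.linalg.norm(p-q)*1e3,1),"mount",np.round([d@mx*1e3,d@my*1e3],1))
tri(C(218,158),B(589,231)) # mid notch
tri(C(165,137),B(632,240))
# where a level pin would appear: project
def proj(n,p):
    f,cx,cy,T=K[n];f=210/np.tan(np.radians(f/2));T=np.array(T);c=T[:,:3].T@(np.array(p)-T[:,3]);return c[:2]/c[2]*f+[cx,cy]
def world(x,y,z,pitch): # pin coords, hung, pitch about stud (deg, front down +)
    t=np.radians(pitch);dx,dz=x-80,z-72;X=dx*np.cos(t)+dz*-np.sin(t);Z=dz*np.cos(t)+dx*np.sin(t)
    q=np.array([.649,.0385])+(X/1e3-.007)*mx+(y/1e3+.0142)*my;return [*q,.115+Z/1e3]
for pt in(0,1,2,3):
    print(pt,[np.round(((proj("scene",world(x,y,z,pt))-[290,212]+.4)/k)).tolist() for x,y,z in((-72,-13,24),(-72,13,24),(-30,0,35),(80,-40,92),(80,40,92))],[np.round(((proj("top",world(x,y,z,pt))-[240,165]+.4)/k)).tolist() for x,y,z in((-72,-13,24),(-72,13,24),(-30,0,35),(80,40,92))])
print("meas plate scene crop8:",[np.round((np.array([230+u/3.333,190+v/3.333])-[290,212])/k) for u,v in((175,185),(277,227))])
E
```

```text
[539.3  90.   69. ] gap 3.3 mount [-120.3   14.2]
[536.1  74.2  72.6] gap 2.8 mount [-118.4   -1.8]
0 [[222.0, 46.0], [302.0, 77.0], [210.0, 151.0], [-80.0, 306.0], [199.0, 421.0]] [[182.0, 346.0], [114.0, 322.0], [186.0, 220.0], [175.0, -137.0]]
1 [[220.0, 53.0], [300.0, 84.0], [208.0, 156.0], [-79.0, 305.0], [200.0, 420.0]] [[183.0, 344.0], [115.0, 320.0], [187.0, 219.0], [175.0, -136.0]]
2 [[219.0, 60.0], [298.0, 91.0], [207.0, 161.0], [-79.0, 304.0], [200.0, 418.0]] [[185.0, 342.0], [116.0, 318.0], [188.0, 218.0], [174.0, -135.0]]
3 [[217.0, 67.0], [297.0, 98.0], [206.0, 166.0], [-78.0, 303.0], [201.0, 417.0]] [[186.0, 340.0], [118.0, 316.0], [189.0, 216.0], [174.0, -134.0]]
meas plate scene crop8: [array([-67., 298.]), array([205., 410.])]
```

```bash
python3 -c "
from h import *
st();go([(.645,.0548,.190),(.645,.0548,.172)],-18.4)"
```

```text
12.2 [0.5805 0.3123 0.19  ] F [-0.2 -0.1 -0. ] M [ 0.01  0.08 -0.03] op 60.8 g 0.0
yaw -18.31 [ 0.001 -0.001 -1.   ]
[-0.474, -0.747, 0.001] [-0.001, -0.001, 0.002]
[-0.474, -0.747, 0.061] [-0.001, -0.001, 0.002]
```

>>> step_arm --pt "-0.474 -0.747 0 0 0 0 1" --pt "-0.474 -0.747 0 0 0 0 1" --pt "-0.474 -0.747 0 0 0 0 1" --pt "-0.474 -0.747 0 0 0 0 1" --pt "-0.474 -0.747 0 0 0 0 1" --pt "-0.474 -0.747 0 0 0 0 1" --pt "-0.474 -0.747 0 0 0 0 1" --pt "-0.474 -0.747 0 0 0 0 1"

```text
time_s: 12.87
position: [0.6453, 0.0475, 0.1905]
tcp_rot: [[-0.946, 0.323, -0.0], [0.323, 0.946, -0.002], [-0.0, -0.001, -1.0]]
force: [-0.4, -0.0, -0.8]
opening: 0.182
grasp_force: 0.0
```

>>> step_arm --pt "0 0 0 0 0 0 1" --pt "0 0 0.02 0 0 0 1" --pt "0 0 0.05 0 0 0 1" --pt "0 0 0.06 0 0 0 1" --pt "0 0 0.06 0 0 0 1"

```text
time_s: 13.28
position: [0.6434, 0.0551, 0.1708]
tcp_rot: [[-0.949, 0.315, -0.004], [0.315, 0.949, 0.0], [0.004, -0.001, -1.0]]
force: [0.3, -0.2, 0.5]
opening: 0.006
grasp_force: 0.0
```

```bash
python3 -c "
from h import *
mt();go([(.645,.0548,.163),(.645,.0548,.160)],-18.4)"
```

```text
13.28 [0.6434 0.0551 0.1708] F [ 0.3 -0.2  0.5] M [ 0.02  0.   -0.03] op 0.5 g 0.0
yaw -18.34 [ 0.004 -0.001 -1.   ]
TCP mount [-10.5  14.  170.8] F mount [ 0.3 -0.1  0.5]
[-0.005, 0.001, 0.026] [-0.001, -0.005, 0.001]
[-0.005, 0.001, 0.036] [-0.001, -0.005, 0.001]
```

>>> step_arm --pt "0 0 0.008 0 0 0 1" --pt "0 0 0.016 0 0 0 1" --pt "0 0 0.024 0 0 0 1" --pt "0 0 0.028 0 0 0 1" --pt "0 0 0.028 0 0 0 1"

```text
time_s: 13.7
position: [0.6449, 0.0536, 0.1639]
tcp_rot: [[-0.949, 0.317, -0.001], [0.317, 0.949, 0.0], [0.001, -0.0, -1.0]]
force: [0.8, 0.1, 0.6]
opening: 0.005
grasp_force: 0.0
```

>>> step_arm --pt "0 0 0.004 0 0 0 1" --pt "0 0 0.007 0 0 0 1" --pt "0 0 0.007 0 0 0 1"

```text
time_s: 13.95
position: [0.645, 0.0535, 0.162]
tcp_rot: [[-0.948, 0.317, -0.0], [0.317, 0.948, 0.0], [0.0, -0.0, -1.0]]
force: [-0.4, 0.3, -0.2]
opening: 0.004
grasp_force: 0.0
```

>>> step_arm --pt "0 0 0.003 0 0 0 1" --pt "0 0 0.005 0 0 0 1" --pt "0 0 0.005 0 0 0 1"

```text
time_s: 14.2
position: [0.645, 0.0535, 0.1605]
tcp_rot: [[-0.949, 0.317, -0.0], [0.317, 0.949, -0.0], [0.0, -0.0, -1.0]]
force: [0.3, 0.3, -0.1]
opening: 0.004
grasp_force: 0.0
```

>>> step_arm --pt "0 0 0.003 0 0 0 1" --pt "0 0 0.004 0 0 0 1" --pt "0 0 0.004 0 0 0 1"

```text
time_s: 14.45
position: [0.6452, 0.0536, 0.16]
tcp_rot: [[-0.949, 0.317, 0.0], [0.317, 0.949, -0.0], [-0.0, 0.0, -1.0]]
force: [-1.4, -0.3, 2.9]
opening: 0.009
grasp_force: 1.9
```

Contact comes at exactly the height expected for a fully home plate. One firmer push, then withdraw.

>>> step_arm --pt "0 0 0.003 0 0 0 1" --pt "0 0 0.004 0 0 0 1" --pt "0 0 0.004 0 0 0 1"

```text
time_s: 14.7
position: [0.6452, 0.0536, 0.1597]
tcp_rot: [[-0.949, 0.316, 0.001], [0.316, 0.949, -0.0], [-0.001, 0.0, -1.0]]
force: [-2.7, 0.4, 8.5]
opening: 0.008
grasp_force: 4.1
```

>>> step_arm --pt "0 0 -0.02 0 0 0 1" --pt "0 0 -0.1 0 0 0 1" --pt "0 0 -0.2 0 0 0 1" --pt "0 0.1 -0.25 0 0 0 1" --pt "0 0.2 -0.25 0 0 0 1" --pt "0 0.35 -0.25 0 0 0 1" --pt "0 0.45 -0.25 0 0 0 1" --pt "0 0.45 -0.25 0 0 0 1"

```text
time_s: 15.37
position: [0.689, 0.1882, 0.2331]
tcp_rot: [[-0.95, 0.312, 0.003], [0.312, 0.95, 0.004], [-0.002, 0.005, -1.0]]
force: [0.3, 0.1, -0.8]
opening: 0.003
grasp_force: 0.0
```

```bash
python3 - <<'E'
from h import *
import cv2
mt()
for n in("scene","top"):
    i=capture(n)["image"][:,:,::-1]; o=cv2.imread(f"pics/{n[0]}7.png")
    for nm,im in(("before",o),("after",i)):
        h=cv2.cvtColor(np.ascontiguousarray(im),cv2.COLOR_BGR2HSV)
        r=(slice(205,275),slice(280,335)) if n=="scene" else (slice(150,210),slice(250,285))
        m=(h[...,0]<13)&(h[...,1]>120)&(h[...,2]>40);q=np.argwhere(m[r]);print(n,nm,len(q),q.mean(0).round(1) if len(q) else 0,q.min(0) if len(q) else 0)
E
```

```text
15.37 [0.689  0.1882 0.2331] F [ 0.3  0.1 -0.8] M [-0.01  0.03  0.02] op 0.3 g 0.0
yaw -18.16 [-0.002  0.005 -1.   ]
TCP mount [ -9.3 154.6 233.1] F mount [ 0.3  0.2 -0.8]
scene before 193 [30.2 31.4] [12 18]
scene after 46 [31.2 30.5] [13 18]
top before 59 [36.  11.9] [13  2]
top after 16 [39.2 12.6] [21  4]
```

The pin is still hanging in the same place, its plate at the expected height and firm under 8 N, and the arm is clear of it.

```bash
python3 -c "
from rig import *
print(hand_in())"
```

```text
the job is handed in; nothing more can be done
None
```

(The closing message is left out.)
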